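Uncover the core well and fill it to the mark

ROBOT

A 6-joint arm with a two-finger parallel gripper is mounted at the origin on the work surface. World frame = base frame: x ahead of the robot, y to its left, z up, the work surface at z = 0. Lengths are in m, angles in rad, forces in N, time in s.
With the tool pointing down it reaches from about 0.275 to 0.725 m from the base axis. Payload 5.6 kg.
Tool frame: the origin (TCP) lies midway between the tips of the shut fingers; the grasp point (between the pads) lies manip.grasp_offset behind it (manip.grasp_offset is the distance from the TCP to the grasp point, in m); x points along the fingers, y is the direction in which the jaws open and shut, and the axes are right-handed (so a half turn about x gives the same grasp; the last joint's range is limited). The gripper opens to 85 mm and grips with 20 to 120 N. Pads are 22 mm wide; open, the fingers measure 114 mm over their backs; the gripper's body (76 mm by 85 mm) begins 54 mm behind the grasp point. The pads swing forward as they close: fully open they stand 13 mm farther back than shut.
Start: joints at [-0.834, 0.255, 0.108, 0, -1.424, -0.285], TCP at [0.24, -0.495, 0.231] pointing down, gripper open.
Joint ranges: [-2.95, 2.95], [-1.21, 1.97], [-1.09, 1.5], [-2.87, 1.71], [-2.94, -0.07], [-3.05, 3.05]. Speed limits (rad/s): [2.57, 2.57, 3.14, 3.14, 3.14, 3.14].

INTERFACE

Orientations are given as a rotation vector (axis times angle).
In Python, from plant import manip gives the robot as it stands.
- The arm moves only by the tool play_rows, never from a script. Its argument "series" is a list of rows, each an object with "gripper": the closure, from 0 (fully open) to 1 (shut); "translation": the shift along the tool's x, y, z in cm, a list of three; "delta_rot": the turn, a rotation vector about the tool's x, y, z in rad, a list of three. In form: [{"gripper": gripper, "translation": [tx, ty, tz], "delta_rot": [rx, ry, rz]}, ...]. A call has exactly 5 rows; each row is the pose to reach, as a shift and turn from the pose commanded when the call began, along the tool's axes at that moment; what a row does not reach only later rows make up. A row lasts 1/12 s, in which the tool goes at most 41.7 mm and 7.16 degrees, less where a joint would pass 70% of its speed; a pose out of reach is approached as far as the arm can. A call with a gripper value outside its range is refused whole. The fingers move at their own pace and stop on an object; the grip force is fixed at half the most. Time passes only in rows, so rows that repeat a pose let the fingers close, or fill a call up. It gives the time, the measured TCP pose, the force and the opening at its end, in the units of the state.
- manip.sense(): the state, without advancing time (a new reading comes with each control period).
- manip.read_camera(name): name is "scene" or "side" or "wrist"; returns the picture (384x512x3 uint8, blue, green, red); there is no depth.
- manip.camera_params(name): a dict with "mtx" (3x3 intrinsics, pixels), "dist" ([k1, k2, p1, p2, k3] as OpenCV has them; the pictures are not rectified), "world_from_camera" (4x4, takes a point from camera to world coordinates); the wrist camera has in their place "hand_eye" (4x4, takes a point from camera to tool coordinates, whose origin is the TCP and whose axes are the tool frame's). Camera axes: x right, y down, z forward; pixel columns grow to the right and rows downward; lengths in m; the calibration is good to about 2 mm. A picture is of the moment at which its call begins: read the wrist's pose just before it. camera_params takes no time and is no camera call.
- manip.job_done(): hands the job in, once; it reports no verdict.
Trained networks look in the newest picture that a camera, given by its name, has taken for a name from the list of things; names that differ only in an ending like _2 or _b are one class to them, and where a whole thing is asked for, a point or a joint stands for the part that bears it (a point fixed in the world has none). Each returns a list of dicts, best first, with "confidence" (0 to 1); they miss things now and then, are a little off and sometimes report something else, mostly with a low value. They report only what shows in the picture. A call takes as long as a camera call. They do not tell look-alikes from the thing itself.
- manip.boxes_of(camera, target): "location" ([column, row] in pixels, amid what is visible of it).
- manip.outline_of(camera, target): "pixels" (384x512 bool, what is visible of it) and "location" ([column, row] in pixels, amid what is visible of it).
- manip.mark_of(camera, target): "location" ([column, row] in pixels: a listed point, or the origin of a listed thing).
The state is a dict: "clock": time; "qpos": joint angles; "joint_velocities": joint speeds; "joint_efforts": joint torques, N m; "tool_pos": TCP position; "ee_rot": TCP orientation; "contact_force": force on the tool from outside, world axes, zero at the start; "moment": the same for the moment, N m; "gripper_width": opening from 0.0 (shut) to 1.0 (fully open).
Only numpy, scipy, OpenCV 4.12 (cv2) and the standard library are available. Lean on these libraries where they do the work, as an engineer would, in place of code of your own. Each camera call takes 0.05 s, during which the arm holds its last target. There are 200 camera calls.

TASK

Swing the orange dust cover on the grey antenna matching unit well aside on its pin, so the port is completely clear. It opens only one way and you cannot see which: feel for the side that gives, and never force it. Then lay ferrite discs from the mat flat in the open well, one or two as it turns out to need, until the top of the stack is level with the red line; leave the unneeded discs on the mat, the cover open, and the mug and bottle standing where they are.

Things in the scene. Friction and masses are not known exactly. Their poses are not given: they have to be found in the camera images.
- pivot (a point): point on the top face of the grey matching unit (190 x 170 mm, 85 mm tall, fixed) at the cover's pivot pin; axes are the unit's, z up. The port's axis lies 55 mm along -x; the top face reaches 50 mm to +x, 140 mm to -x, 85 mm to each side in y. Only the cover and its pin stand above it (and 1.5 mm screw heads in the corners)
- mark (a point): the red line round the inside of the well, at the well's axis; 5 mm below the unit's top face; same axes as pivot. The well is an upright round bore, 44 mm across, open at the top face; its flat floor is 14 mm below the red line (one disc needed) or 28 mm below it (two needed), seen only when uncovered
- cover (a joint): swing of the orange cover about its upright pin, rad: 0 = over the port, positive = counter-clockwise from above (cap goes to the unit's -y side), stops at 1.75 and -1.75; well aside is beyond 1.2. A hidden pin blocks one way after about 0.1 rad; which way varies. The free way it moves under about 2 N at the cap and stays where left
- cap (a point): centre of the top of the cover's round cap, which moves with the cover: cap 60 mm across, its upright rim reaching from 1.5 to 13.5 mm above the unit's top face; its axis is 55 mm from the pivot pin. A bar 26 mm wide, its top 7.5 mm up, joins it to the pin, whose head is 13 mm up. Its x axis points from cap to pivot
- mat: green bench mat, 110 mm (its x) by 250 mm (its y), 3 mm thick, fixed; origin at the centre of its underside. The discs lie on it in a row along its y, about 75 mm apart
- core_a (a point): dark ferrite core disc, 36 mm across, 14 mm thick, 70 g, lying flat on the mat; the point is its centre (half-way up, 7 mm above its underside), z up when flat. The three discs are alike
- core_b (a point): dark ferrite core disc, 36 mm across, 14 mm thick, 70 g, lying flat on the mat; the point is its centre (half-way up, 7 mm above its underside), z up when flat. The three discs are alike
- core_c (a point): dark ferrite core disc, 36 mm across, 14 mm thick, 70 g, lying flat on the mat; the point is its centre (half-way up, 7 mm above its underside), z up when flat. The three discs are alike
- mug: white mug, 80 mm across, 95 mm tall, origin under its centre; leave it
- bottle: clear bottle, 64 mm across, 200 mm tall, origin under its centre; leave it
Things that resemble listed ones, but are neither listed nor needed, are in the scene too. What is shaped like the part that bears core_a but blue, brown or green is not meant.

How it is judged:
By the outcome, as a careful person would: the job done as asked, in the order asked, and still so for the second after the job is handed in, with the robot touching nothing.
It also fails if it takes over 64 s, if anything falls off the work surface, if the arm or the gripper's body presses on something with over 40 N, if the wrist force passes 120 N, or if a joint passes its speed limit or range.

## Working session

There is one attempt and no reset: what is moved stays moved. The work goes in short steps, Python scripts to look and compute and a tool call to move; the robot and the scene stay as the last step left them, time stands still between calls to the robot, and variables do not carry over. Pictures are saved under pics/ and viewed, about 8 in all and at most 12, crops included, and the job is handed in when it is done.

Besides the shell and the picture viewer there is one more tool, called after "Emit:" in YAML: its name, and indented under it one key for each argument. play_rows: Moves the arm, as the interface text tells. Its arguments: {"type":"object","properties":{"series":{"type":"array","items":{"type":"object","properties":{"gripper":{"type":"number"},"translation":{"type":"array","items":{"type":"number"}},"delta_rot":{"type":"array","items":{"type":"number"}}}}}},"required":["series"]}

```bash
ls; mkdir -p pics; cat > h.py <<'E'
import numpy as np, cv2
from scipy.spatial.transform import Rotation as R
from plant import manip
def tool():
    s=manip.sense(); T=np.eye(4); T[:3,:3]=R.from_rotvec(s["ee_rot"]).as_matrix(); T[:3,3]=s["tool_pos"]; return T
def cam(n):
    p=manip.camera_params(n)
    W=np.array(p["world_from_camera"]) if "world_from_camera" in p else tool()@np.array(p["hand_eye"])
    return np.array(p["mtx"]),np.array(p["dist"]),W
def ray(n,uv):
    K,d,W=cam(n); u=cv2.undistortPoints(np.array([[uv]],float),K,d)[0,0]
    return W[:3,3],W[:3,:3]@np.array([u[0],u[1],1.])
def atz(n,uv,z):
    o,v=ray(n,uv); return o+v*(z-o[2])/v[2]
def tri(rs):
    A=0;b=0
    for o,v in rs:
        v=v/np.linalg.norm(v);P=np.eye(3)-np.outer(v,v);A=A+P;b=b+P@o
    return np.linalg.solve(A,b)
def proj(n,X):
    K,d,W=cam(n);M=np.linalg.inv(W)
    return cv2.projectPoints(np.array(X,float).reshape(-1,1,3),cv2.Rodrigues(M[:3,:3])[0],M[:3,3],K,d)[0].reshape(-1,2)
def st():
    s=manip.sense();T=tool();print(round(s["clock"],2),np.round(s["tool_pos"],4),"F",np.round(s["contact_force"],1),"w",round(s["gripper_width"],3));print(np.round(T[:3,:3],3).tolist(),np.round(s["qpos"],2))
E
python3 - <<'E'
from h import *
np.set_printoptions(precision=3,suppress=True)
st();print(manip.grasp_offset)
ims=[]
for n in ["scene","side"]:
    im=manip.read_camera(n);cv2.imwrite(f"pics/{n}0.png",im)
    for t in ["pivot","mark","cap","mat","core_a","mug","bottle"]:
        r=manip.mark_of(n,t)
        print(n,t,[(round(x["confidence"],2),np.round(x["location"]).tolist()) for x in r[:5]])
E
```

```text
pics
0.0 [ 0.24  -0.494  0.23 ] F [-0.1  0.3  0.4] w 1.0
[[-0.001, -0.437, 0.9], [0.002, 0.9, 0.437], [-1.0, 0.002, -0.0]] [-0.83  0.26  0.11 -0.   -1.42 -0.28]
0.0187
scene pivot [(0.89, [168.0, 177.0]), (0.31, [209.0, 251.0])]
scene mark [(0.71, [177.0, 174.0]), (0.5, [377.0, 242.0])]
scene cap [(0.65, [174.0, 167.0])]
scene mat [(0.93, [292.0, 213.0])]
scene core_a [(0.69, [247.0, 238.0]), (0.62, [289.0, 213.0]), (0.62, [285.0, 194.0]), (0.61, [271.0, 208.0]), (0.53, [173.0, 170.0])]
scene mug [(0.95, [208.0, 249.0])]
scene bottle [(0.8, [376.0, 242.0])]
side pivot [(0.82, [308.0, 133.0])]
side mark [(0.79, [328.0, 138.0])]
side cap [(0.53, [325.0, 129.0])]
side mat [(0.59, [230.0, 242.0]), (0.37, [310.0, 131.0])]
side core_a [(0.73, [239.0, 241.0]), (0.72, [256.0, 220.0]), (0.6, [287.0, 244.0]), (0.56, [210.0, 195.0]), (0.53, [318.0, 238.0])]
side mug [(0.73, [214.0, 169.0]), (0.44, [204.0, 253.0]), (0.24, [232.0, 243.0])]
side bottle [(0.65, [136.0, 299.0])]
```

```bash
python3 - <<'E'
from h import *
np.set_printoptions(precision=3,suppress=True)
a=cv2.imread("pics/scene0.png");b=cv2.imread("pics/side0.png")
A=cv2.resize(a[120:300,100:420],(800,450),interpolation=2);cv2.imwrite("pics/a1.png",A)
B=cv2.resize(b[90:330,100:420],(800,600),interpolation=2);cv2.imwrite("pics/b1.png",B)
for n,u,v in [("pivot",(168,177),(308,133)),("mark",(177,174),(328,138)),("cap",(174,167),(325,129)),("mat",(292,213),(230,242))]:
    print(n,tri([ray("scene",u),ray("side",v)]))
for u in [(247,238),(289,213),(285,194),(271,208)]: print("scene core",u,atz("scene",u,.01))
for u in [(239,241),(256,220),(287,244),(210,195),(318,238)]: print("side core",u,atz("side",u,.01))
print(atz("scene",(208,249),0),atz("scene",(376,242),0),atz("side",(136,299),0),atz("side",(204,253),0),atz("side",(214,169),0))
E
```

```text
pivot [ 0.603 -0.18   0.089]
mark [ 0.547 -0.189  0.079]
cap [ 0.557 -0.188  0.107]
mat [0.528 0.221 0.006]
scene core (247, 238) [0.695 0.131 0.01 ]
scene core (289, 213) [0.531 0.206 0.01 ]
scene core (285, 194) [0.431 0.159 0.01 ]
scene core (271, 208) [0.527 0.144 0.01 ]
side core (239, 241) [0.51  0.217 0.01 ]
side core (256, 220) [0.528 0.137 0.01 ]
side core (287, 244) [0.42  0.153 0.01 ]
side core (210, 195) [0.683 0.141 0.01 ]
side core (318, 238) [0.378 0.09  0.01 ]
[0.77  0.043 0.   ] [0.559 0.48  0.   ] [0.562 0.476 0.   ] [0.551 0.29  0.   ] [0.768 0.042 0.   ]
```

View pics/a1.png

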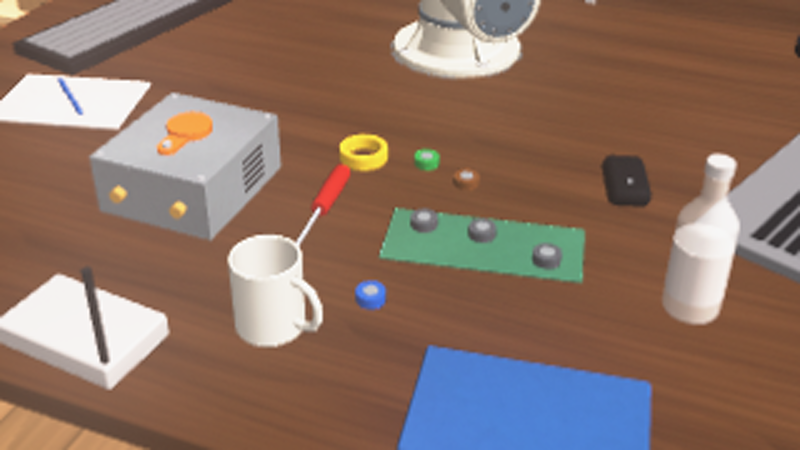

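View pics/b1.png

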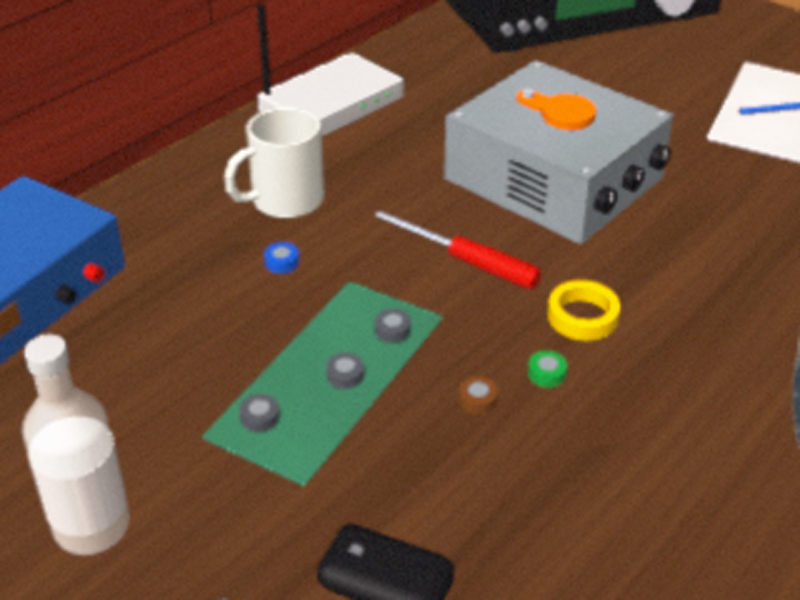

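The pictures show the three grey discs on the green mat: scene px (270,208), (293,212), (319,222) and side px (257,220), (238,238), (204,255). The look-alikes are blue (scene 248,238), green (271,184), brown (286,191) and a yellow ring (245,181); none of them is on the mat. The orange cover is on the grey unit at scene (174,170).

```bash
cat >> h.py <<'E'
def go(x,y,z,yaw):
    T=tool();d=T[:3,:3].T@(np.array([x,y,z])-T[:3,3])*100
    c,s=np.cos(yaw),np.sin(yaw);Rd=np.array([[0,-s,c],[0,c,s],[-1,0,0]]) 
    rv=R.from_matrix(T[:3,:3].T@Rd).as_rotvec()
    print("go",np.round(d,2).tolist(),np.round(rv,3).tolist())
def cores():
    for n in []: pass
E
python3 - <<'E'
from h import *
np.set_printoptions(precision=3,suppress=True)
print(np.array(manip.camera_params("wrist")["hand_eye"]),manip.camera_params("wrist")["mtx"])
S=[(269.6,207.6),(292.8,212),(318.8,222.4)];D=[(256.8,220),(237.6,238),(203.6,254.8)]
for a,b in zip(S,D): print(tri([ray("scene",a),ray("side",b)]))
go(.52,-.19,.27,.16)
E
```

```text
[[ 0.001 -0.308  0.951 -0.141]
 [ 1.     0.001 -0.001  0.001]
 [-0.001  0.951  0.308 -0.079]
 [ 0.     0.     0.     1.   ]] [[334.78    0.    254.914]
 [  0.    334.78  196.335]
 [  0.      0.      1.   ]]
[0.526 0.137 0.01 ]
[0.519 0.214 0.009]
[0.54  0.303 0.009]
go [-3.87, 15.2, 38.49] [0.292, 0.0, 0.0]
```

Emit:
play_rows:
  series:
    - {"gripper": 0,"translation": [-1,1.5,3.8],"delta_rot": [0.06,0,0]}
    - {"gripper": 0,"translation": [-2,3,7.6],"delta_rot": [0.12,0,0]}
    - {"gripper": 0,"translation": [-3,4.5,11.4],"delta_rot": [0.18,0,0]}
    - {"gripper": 0,"translation": [-4,6,15.2],"delta_rot": [0.24,0,0]}
    - {"gripper": 0,"translation": [-4,7.5,19],"delta_rot": [0.292,0,0]}

```text
clock: 1.22
tool_pos: [0.3792, -0.3441, 0.2736]
ee_rot: [-0.125, 1.564, 0.12]
contact_force: [0.7, -1.1, 0.7]
gripper_width: 1.003
```

```bash
python3 - <<'E'
from h import *
st();go(.52,-.19,.27,.16)
E
```

```text
1.22 [ 0.3792 -0.3441  0.2736] F [ 0.7 -1.1  0.7] w 1.003
[[0.003, -0.156, 0.988], [-0.003, 0.988, 0.156], [-1.0, -0.003, 0.003]] [-0.43  0.17  0.1   0.   -1.5  -0.98]
go [0.36, 13.03, 16.3] [-0.004, 0.003, 0.003]
```

Emit:
play_rows:
  series:
    - {"gripper": 0,"translation": [0,2.6,3.2],"delta_rot": [0,0,0]}
    - {"gripper": 0,"translation": [0,5.2,6.4],"delta_rot": [0,0,0]}
    - {"gripper": 0,"translation": [0,7.8,9.6],"delta_rot": [0,0,0]}
    - {"gripper": 0,"translation": [0,10.4,12.8],"delta_rot": [0,0,0]}
    - {"gripper": 0,"translation": [0,13,16],"delta_rot": [0,0,0]}

```text
clock: 1.63
tool_pos: [0.5162, -0.1892, 0.2716]
ee_rot: [-0.126, 1.567, 0.126]
contact_force: [0.3, -1.0, 0.3]
gripper_width: 0.998
```

Emit:
play_rows:
  series:
    - {"gripper": 0,"translation": [0,0,0],"delta_rot": [0,0,0]}
    - {"gripper": 0,"translation": [0,0,0],"delta_rot": [0,0,0]}
    - {"gripper": 0,"translation": [0,0,0],"delta_rot": [0,0,0]}
    - {"gripper": 0,"translation": [0,0,0],"delta_rot": [0,0,0]}
    - {"gripper": 0,"translation": [0,0,0],"delta_rot": [0,0,0]}

```text
clock: 2.05
tool_pos: [0.5145, -0.1921, 0.2717]
ee_rot: [-0.124, 1.567, 0.124]
contact_force: [0.0, 0.5, 0.2]
gripper_width: 1.0
```

```bash
python3 - <<'E'
from h import *
np.set_printoptions(precision=4,suppress=True)
st()
im=manip.read_camera("wrist");cv2.imwrite("pics/w1.png",im)
for t,z in [("pivot",.085),("mark",.08),("cap",.0985)]:
    for x in manip.mark_of("wrist",t)[:2]: print(t,round(x["confidence"],2),np.round(x["location"],1),atz("wrist",x["location"],z))
E
```

```text
2.05 [ 0.5145 -0.1921  0.2717] F [0.  0.5 0.2] w 1.0
[[0.001, -0.158, 0.988], [-0.0, 0.988, 0.158], [-1.0, -0.0, 0.001]] [-0.07  0.25  0.2   0.   -1.52 -1.34]
pivot 0.56 [244.5 250.8] [ 0.6052 -0.1885  0.085 ]
pivot 0.24 [495.6 204.6] [0.51   0.0685 0.085 ]
mark 0.79 [249.6 204.6] [ 0.5534 -0.1909  0.08  ]
cap 0.77 [251.5 208.6] [ 0.5508 -0.189   0.0985]
```

View pics/w1.png

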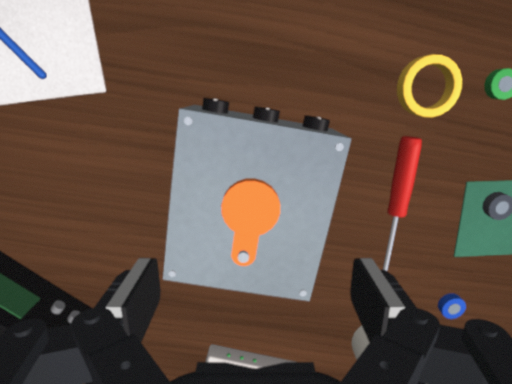

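The wrist view shows the cap at (251,208), the pin head at (243,257), and corner screws at (188,121), (340,147), (172,274) and (304,294). I see nothing beside the cover on the top face.

```bash
python3 - <<'E'
from h import *
np.set_printoptions(precision=4,suppress=True)
im=cv2.imread("pics/w1.png")
S=[atz("wrist",p,.0865) for p in [(188,121),(340,147),(172,274),(304,294)]]
for s in S: print("screw",s)
m=cv2.inRange(cv2.cvtColor(im,cv2.COLOR_BGR2HSV),(5,150,120),(20,255,255))
# cap disc: distance transform peak
d=cv2.distanceTransform(cv2.morphologyEx(m,cv2.MORPH_CLOSE,np.ones((5,5))),cv2.DIST_L2,5);_,r,_,c=cv2.minMaxLoc(d);print(r,c)
cap=atz("wrist",c,.0975);pin=atz("wrist",(243.5,257),.098)
print("cap",cap,"pin",pin,np.linalg.norm((cap-pin)[:2]),np.arctan2(*(pin-cap)[1::-1]))
S=np.array(S);print("centre",S.mean(0))
for a,b in [(0,2),(1,3)]: v=S[b]-S[a];print(np.arctan2(v[1],v[0]),np.linalg.norm(v))
for a,b in [(0,1),(2,3)]: v=S[b]-S[a];print(np.arctan2(-v[0],v[1]),np.linalg.norm(v))
E
```

```text
screw [ 0.4766 -0.2625  0.0865]
screw [ 0.4778 -0.1127  0.0865]
screw [ 0.6462 -0.264   0.0865]
screw [ 0.648  -0.1133  0.0865]
28.165895462036133 (250, 207)
cap [ 0.5497 -0.1907  0.0975] pin [ 0.6059 -0.1888  0.098 ] 0.056219561160761614 0.032947077373593314
centre [ 0.5621 -0.1881  0.0865]
-0.008476455450255401 0.1696126518424515
-0.003540357664007327 0.17022840207712656
-0.00811409634836495 0.14988624384807897
-0.012187556249684038 0.15072753256309296
```

```bash
python3 - <<'E'
from h import *
go(.5515,-.189,.08,-.008)
E
```

```text
go [19.15, -0.31, 3.67] [0.167, 0.0, 0.0]
```

Emit:
play_rows:
  series:
    - {"gripper": 0,"translation": [3,-0.1,1.3],"delta_rot": [0.06,0,0]}
    - {"gripper": 0,"translation": [6,-0.2,2.5],"delta_rot": [0.12,0,0]}
    - {"gripper": 0,"translation": [9,-0.3,3.7],"delta_rot": [0.167,0,0]}
    - {"gripper": 0,"translation": [12,-0.3,3.7],"delta_rot": [0.167,0,0]}
    - {"gripper": 0,"translation": [15,-0.3,3.7],"delta_rot": [0.167,0,0]}

```text
clock: 2.67
tool_pos: [0.5523, -0.1884, 0.1197]
ee_rot: [0.006, 1.571, -0.006]
contact_force: [-0.3, -1.0, -0.3]
gripper_width: 0.998
```

Emit:
play_rows:
  series:
    - {"gripper": 0,"translation": [1,0,0],"delta_rot": [0,0,0]}
    - {"gripper": 0,"translation": [2,0,0],"delta_rot": [0,0,0]}
    - {"gripper": 0,"translation": [3,0,0],"delta_rot": [0,0,0]}
    - {"gripper": 0,"translation": [3.6,0,0],"delta_rot": [0,0,0]}
    - {"gripper": 0,"translation": [3.9,0,0],"delta_rot": [0,0,0]}

```text
clock: 3.08
tool_pos: [0.5525, -0.1883, 0.0825]
ee_rot: [0.006, 1.57, -0.006]
contact_force: [-0.4, 0.3, -0.2]
gripper_width: 0.998
```

```bash
python3 - <<'E'
from h import *
st();go(.5515,-.189,.08,-.008)
cv2.imwrite("pics/w2.png",manip.read_camera("wrist"))
E
```

```text
3.08 [ 0.5525 -0.1883  0.0825] F [-0.4  0.3 -0.2] w 0.998
[[0.001, 0.007, 1.0], [-0.0, 1.0, -0.007], [-1.0, -0.0, 0.001]] [-0.06  0.41 -0.07  0.   -1.1  -1.52]
go [0.25, -0.07, -0.1] [0.001, 0.001, 0.0]
```

View pics/w2.png

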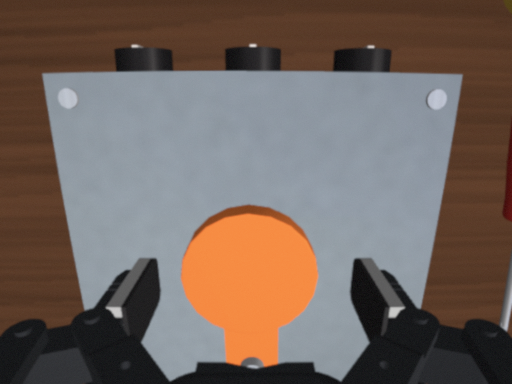

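Straddled correctly: cap centre about (250,272), with the fingers at x=160 and 352. I'll lower a little more, then feel toward +y.

Emit:
play_rows:
  series:
    - {"gripper": 0,"translation": [0.25,0,0],"delta_rot": [0,0,0]}
    - {"gripper": 0,"translation": [0.4,0,0],"delta_rot": [0,0,0]}
    - {"gripper": 0,"translation": [0.4,0.5,0],"delta_rot": [0,0,0]}
    - {"gripper": 0,"translation": [0.4,1.0,0],"delta_rot": [0,0,0]}
    - {"gripper": 0,"translation": [0.4,1.1,0],"delta_rot": [0,0,0]}

```text
clock: 3.55
tool_pos: [0.552, -0.1768, 0.0786]
ee_rot: [0.005, 1.571, -0.006]
contact_force: [-1.6, -3.7, -0.2]
gripper_width: 0.995
```

Emit:
play_rows:
  series:
    - {"gripper": 0,"translation": [0,0.1,0],"delta_rot": [0,0,0]}
    - {"gripper": 0,"translation": [0,0.2,0],"delta_rot": [0,0,0]}
    - {"gripper": 0,"translation": [0,0.3,0],"delta_rot": [0,0,0]}
    - {"gripper": 0,"translation": [0,0.4,0],"delta_rot": [0,0,0]}
    - {"gripper": 0,"translation": [0,0.5,0],"delta_rot": [0,0,0]}

```text
clock: 3.97
tool_pos: [0.552, -0.1723, 0.0782]
ee_rot: [0.006, 1.571, -0.006]
contact_force: [-2.2, -2.8, 0.0]
gripper_width: 1.005
```

Emit:
play_rows:
  series:
    - {"gripper": 0,"translation": [0,0.05,0],"delta_rot": [0,0,0]}
    - {"gripper": 0,"translation": [0,0.1,0],"delta_rot": [0,0,0]}
    - {"gripper": 0,"translation": [0,0.15,0],"delta_rot": [0,0,0]}
    - {"gripper": 0,"translation": [0,0.2,0],"delta_rot": [0,0,0]}
    - {"gripper": 0,"translation": [0,0.2,0],"delta_rot": [0,0,0]}

```text
clock: 4.38
tool_pos: [0.5522, -0.17, 0.0782]
ee_rot: [0.006, 1.571, -0.006]
contact_force: [-2.4, -3.1, 0.1]
gripper_width: 1.001
```

Emit:
play_rows:
  series:
    - {"gripper": 0,"translation": [0,0.05,0],"delta_rot": [0,0,0]}
    - {"gripper": 0,"translation": [0,0.1,0],"delta_rot": [0,0,0]}
    - {"gripper": 0,"translation": [0,0.15,0],"delta_rot": [0,0,0]}
    - {"gripper": 0,"translation": [0,0.2,0],"delta_rot": [0,0,0]}
    - {"gripper": 0,"translation": [0,0.2,0],"delta_rot": [0,0,0]}

```text
clock: 4.8
tool_pos: [0.5517, -0.1685, 0.0781]
ee_rot: [0.005, 1.572, -0.006]
contact_force: [-3.9, -5.3, -0.3]
gripper_width: 0.999
```

Emit:
play_rows:
  series:
    - {"gripper": 0,"translation": [0,0.05,0],"delta_rot": [0,0,0]}
    - {"gripper": 0,"translation": [0,0.1,0],"delta_rot": [0,0,0]}
    - {"gripper": 0,"translation": [0,0.15,0],"delta_rot": [0,0,0]}
    - {"gripper": 0,"translation": [0,0.2,0],"delta_rot": [0,0,0]}
    - {"gripper": 0,"translation": [0,0.2,0],"delta_rot": [0,0,0]}

```text
clock: 5.22
tool_pos: [0.5513, -0.1673, 0.0781]
ee_rot: [0.005, 1.573, -0.007]
contact_force: [-3.8, -7.4, -0.5]
gripper_width: 0.999
```

```bash
python3 - <<'E'
from h import *
st()
cv2.imwrite("pics/w3.png",manip.read_camera("wrist"))
im=cv2.imread("pics/w3.png");m=cv2.inRange(cv2.cvtColor(im,cv2.COLOR_BGR2HSV),(5,150,150),(20,255,255))
d=cv2.distanceTransform(m,cv2.DIST_L2,5);_,r,_,c=cv2.minMaxLoc(d);cap=atz("wrist",c,.0985);print(r,c,cap,np.arctan2(-(cap[1]+.1885),.607-cap[0]))
E
```

```text
5.22 [ 0.5513 -0.1673  0.0781] F [-3.8 -7.4 -0.5] w 0.999
[[-0.002, 0.008, 1.0], [-0.002, 1.0, -0.008], [-1.0, -0.002, -0.002]] [-0.02  0.4  -0.09  0.   -1.08 -1.56]
61.3162841796875 (224, 283) [ 0.54952323 -0.17945564  0.0985    ] -0.15607689885272263
```

Force rises steadily (7.4 N) and the arm lags, with the cap stalled at about -0.11 to -0.15 rad, so the +y side is blocked. I'll back off and feel toward -y.

Emit:
play_rows:
  series:
    - {"gripper": 0,"translation": [0,-0.8,0],"delta_rot": [0,0,0]}
    - {"gripper": 0,"translation": [0,-1.6,0],"delta_rot": [0,0,0]}
    - {"gripper": 0,"translation": [0,-2.4,0],"delta_rot": [0,0,0]}
    - {"gripper": 0,"translation": [0,-2.8,0],"delta_rot": [0,0,0]}
    - {"gripper": 0,"translation": [0,-3.1,0],"delta_rot": [0,0,0]}

```text
clock: 5.68
tool_pos: [0.5517, -0.1969, 0.078]
ee_rot: [0.008, 1.571, -0.005]
contact_force: [-2.8, 4.5, 1.9]
gripper_width: 0.993
```

Emit:
play_rows:
  series:
    - {"gripper": 0,"translation": [0,-0.15,0],"delta_rot": [0,0,0]}
    - {"gripper": 0,"translation": [0,-0.3,0],"delta_rot": [0,0,0]}
    - {"gripper": 0,"translation": [0,-0.45,0],"delta_rot": [0,0,0]}
    - {"gripper": 0,"translation": [0,-0.6,0],"delta_rot": [0,0,0]}
    - {"gripper": 0,"translation": [0,-0.8,0],"delta_rot": [0,0,0]}

```text
clock: 6.1
tool_pos: [0.5513, -0.2044, 0.0777]
ee_rot: [0.006, 1.573, -0.004]
contact_force: [-3.1, 3.5, -0.5]
gripper_width: 0.995
```

Emit:
play_rows:
  series:
    - {"gripper": 0,"translation": [0,-0.1,0],"delta_rot": [0,0,0]}
    - {"gripper": 0,"translation": [0,-0.2,0],"delta_rot": [0,0,0]}
    - {"gripper": 0,"translation": [0,-0.3,0],"delta_rot": [0,0,0]}
    - {"gripper": 0,"translation": [0,-0.4,0],"delta_rot": [0,0,0]}
    - {"gripper": 0,"translation": [0,-0.5,0],"delta_rot": [0,0,0]}

```text
clock: 6.52
tool_pos: [0.5519, -0.2102, 0.0782]
ee_rot: [0.006, 1.571, -0.006]
contact_force: [-2.1, 3.6, -0.6]
gripper_width: 0.999
```

Emit:
play_rows:
  series:
    - {"gripper": 0,"translation": [0,-0.1,0],"delta_rot": [0,0,0]}
    - {"gripper": 0,"translation": [0,-0.2,0],"delta_rot": [0,0,0]}
    - {"gripper": 0,"translation": [0,-0.3,0],"delta_rot": [0,0,0]}
    - {"gripper": 0,"translation": [0,-0.4,0],"delta_rot": [0,0,0]}
    - {"gripper": 0,"translation": [0,-0.5,0],"delta_rot": [0,0,0]}

```text
clock: 6.93
tool_pos: [0.552, -0.2153, 0.0784]
ee_rot: [0.006, 1.571, -0.006]
contact_force: [-2.3, 3.4, -0.1]
gripper_width: 0.999
```

The -y side gives freely: it's at about +0.26 rad under a steady 3.5 N. Now I'll follow the arc about the pin.

Emit:
play_rows:
  series:
    - {"gripper": 0,"translation": [0,-0.64,0.36],"delta_rot": [-0.12,0,0]}
    - {"gripper": 0,"translation": [0,-1.23,0.8],"delta_rot": [-0.24,0,0]}
    - {"gripper": 0,"translation": [0,-1.77,1.3],"delta_rot": [-0.36,0,0]}
    - {"gripper": 0,"translation": [0,-2.24,1.87],"delta_rot": [-0.48,0,0]}
    - {"gripper": 0,"translation": [0,-2.63,2.49],"delta_rot": [-0.6,0,0]}

```text
clock: 7.35
tool_pos: [0.5762, -0.2425, 0.0783]
ee_rot: [-0.469, 1.521, 0.469]
contact_force: [-3.0, 1.7, 0.8]
gripper_width: 1.004
```

```bash
python3 - <<'E'
from h import *
st();go(.607-.0613*np.cos(1.06),-.1885-.0613*np.sin(1.06),.078,.6)
E
```

```text
7.35 [ 0.5762 -0.2425  0.0783] F [-3.   1.7  0.8] w 1.004
[[-0.001, -0.563, 0.826], [-0.001, 0.826, 0.563], [-1.0, 0.0, -0.001]] [-0.15  0.48  0.05  0.   -1.14 -0.82]
go [0.03, -0.0, 0.1] [-0.002, -0.001, -0.0]
```

Emit:
play_rows:
  series:
    - {"gripper": 0,"translation": [0,-0.64,0.36],"delta_rot": [-0.12,0,0]}
    - {"gripper": 0,"translation": [0,-1.23,0.8],"delta_rot": [-0.24,0,0]}
    - {"gripper": 0,"translation": [0,-1.77,1.3],"delta_rot": [-0.36,0,0]}
    - {"gripper": 0,"translation": [0,-2.24,1.87],"delta_rot": [-0.48,0,0]}
    - {"gripper": 0,"translation": [0,-2.63,2.49],"delta_rot": [-0.6,0,0]}

```text
clock: 7.77
tool_pos: [0.6116, -0.2511, 0.0783]
ee_rot: [-0.931, 1.365, 0.93]
contact_force: [-3.4, -0.1, -0.1]
gripper_width: 1.002
```

Emit:
play_rows:
  series:
    - {"gripper": 0,"translation": [0,-0.64,0.36],"delta_rot": [-0.12,0,0]}
    - {"gripper": 0,"translation": [0,-0.64,0.36],"delta_rot": [-0.12,0,0]}
    - {"gripper": 0,"translation": [0,0.3,0],"delta_rot": [0,0,0]}
    - {"gripper": 0,"translation": [-3,0.3,0],"delta_rot": [0,0,0]}
    - {"gripper": 0,"translation": [-7,0.3,0],"delta_rot": [0,0,0]}

```text
clock: 8.18
tool_pos: [0.6071, -0.2483, 0.1454]
ee_rot: [-0.919, 1.371, 0.927]
contact_force: [1.8, 0.9, 0.2]
gripper_width: 0.997
```

```bash
python3 - <<'E'
from h import *
st();go(.5,-.19,.29,0)
E
```

```text
8.18 [ 0.6071 -0.2483  0.1454] F [1.8 0.9 0.2] w 0.997
[[-0.007, -0.927, 0.374], [0.001, 0.374, 0.927], [-1.0, 0.007, -0.001]] [-0.15  0.5   0.26 -0.   -1.33 -0.23]
go [-14.38, 12.21, 1.39] [1.187, -0.005, -0.005]
```

Emit:
play_rows:
  series:
    - {"gripper": 0,"translation": [-3,2.4,0.3],"delta_rot": [0.12,0,0]}
    - {"gripper": 0,"translation": [-6,4.8,0.6],"delta_rot": [0.24,0,0]}
    - {"gripper": 0,"translation": [-9,7.2,0.9],"delta_rot": [0.36,0,0]}
    - {"gripper": 0,"translation": [-12,9.8,1.2],"delta_rot": [0.48,0,0]}
    - {"gripper": 0,"translation": [-14.4,12.2,1.4],"delta_rot": [0.6,0,0]}

```text
clock: 8.6
tool_pos: [0.5007, -0.1907, 0.2957]
ee_rot: [-0.459, 1.517, 0.453]
contact_force: [1.0, -0.0, 1.0]
gripper_width: 0.997
```

Emit:
play_rows:
  series:
    - {"gripper": 0,"translation": [0,0,0],"delta_rot": [0.12,0,0]}
    - {"gripper": 0,"translation": [0,0,0],"delta_rot": [0.24,0,0]}
    - {"gripper": 0,"translation": [0,0,0],"delta_rot": [0.36,0,0]}
    - {"gripper": 0,"translation": [0,0,0],"delta_rot": [0.48,0,0]}
    - {"gripper": 0,"translation": [0,0,0],"delta_rot": [0.587,0,0]}

```text
clock: 9.02
tool_pos: [0.5016, -0.1909, 0.2933]
ee_rot: [0.003, 1.567, -0.005]
contact_force: [0.8, 0.0, 1.1]
gripper_width: 1.001
```

```bash
python3 - <<'E'
from h import *
np.set_printoptions(precision=4,suppress=True)
st()
im=manip.read_camera("wrist");cv2.imwrite("pics/w4.png",im)
for t,z in [("pivot",.085),("mark",.08),("cap",.0985)]:
    for x in manip.mark_of("wrist",t)[:2]: print(t,round(x["confidence"],2),np.round(x["location"],1),atz("wrist",x["location"],z))
u,v=proj("wrist",[.552,-.189,.085])[0].astype(int);print(u,v)
cv2.imwrite("pics/w4c.png",cv2.resize(im[max(0,v-90):v+90,max(0,u-120):u+120],(800,600),interpolation=2))
print(max(0,v-90),max(0,u-120))
E
```

```text
9.02 [ 0.5016 -0.1909  0.2933] F [0.8 0.  1.1] w 1.001
[[0.004, 0.005, 1.0], [-0.001, 1.0, -0.005], [-1.0, -0.001, 0.004]] [-0.07  0.22  0.21  0.   -1.56 -1.5 ]
pivot 0.84 [256.5 253.4] [ 0.6065 -0.1887  0.085 ]
pivot 0.18 [252.5 210.8] [ 0.5535 -0.1933  0.085 ]
mark 0.72 [253.8 210. ] [ 0.5542 -0.1915  0.08  ]
cap 0.87 [209.  260.1] [ 0.6077 -0.2414  0.0985]
255 209
119 135
```

View pics/w4c.png

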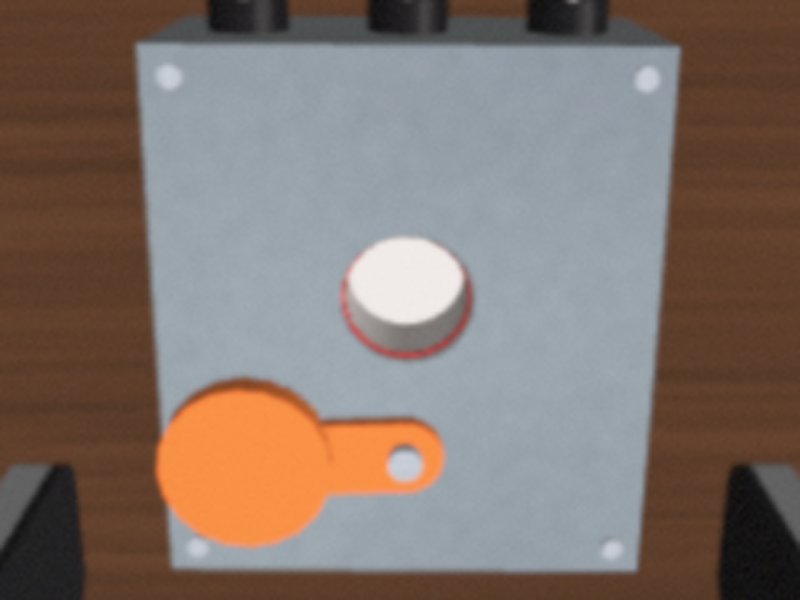

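The cover is open at about 1.55 rad, the port is fully clear, and the pale floor is visible (crop centre (407,283), rim centre (407,298)). Next I'll measure the floor depth and localize the port.

```bash
python3 - <<'E'
from h import *
np.set_printoptions(precision=4,suppress=True)
im=cv2.imread("pics/w4.png")
g=im[180:245,225:285].astype(int)
m=((g.min(2)>205)*255).astype(np.uint8)
cs,_=cv2.findContours(m,cv2.RETR_EXTERNAL,cv2.CHAIN_APPROX_NONE);c=max(cs,key=cv2.contourArea)+np.array([225,180])
e=cv2.fitEllipse(c);print("floor",e)
red=((g[...,2]-g[...,1]>25)&(g[...,2]-g[...,0]>25));ys,xs=np.nonzero(red)
er=cv2.fitEllipse(np.stack([xs+225,ys+180],1).astype(np.float32));print("red",er)
t=np.linspace(0,2*np.pi,60)
for z in (.08,.066,.052):
    P=proj("wrist",np.stack([.552+.022*np.cos(t),-.189+.022*np.sin(t),0*t+z],1)).astype(np.float32);print(z,cv2.fitEllipse(P))
p=atz("wrist",er[0],.08);print("port",p)
for z in (.066,.052):print(z,atz("wrist",e[0],z))
go(.47,.21,.27,0)
E
```

```text
floor ((256.1570739746094, 202.6668701171875), (24.025983810424805, 31.51900863647461), 89.4066390991211)
red ((265.0556945800781, 189.9032440185547), (37.65188217163086, 123.38068389892578), 28.14401626586914)
0.08 ((255.89031982421875, 208.0996551513672), (36.71351623535156, 39.0845947265625), 89.87162017822266)
0.066 ((255.8782196044922, 203.97891235351562), (35.61030578613281, 37.75307846069336), 89.86004638671875)
0.052 ((255.8668975830078, 200.12887573242188), (34.5688362121582, 36.508731842041016), 89.84761047363281)
port [ 0.5301 -0.1791  0.08  ]
0.066 [ 0.55   -0.1887  0.066 ]
0.052 [ 0.5549 -0.1886  0.052 ]
go [2.25, 40.1, -2.86] [0.007, 0.002, 0.001]
```

Floor depth: the visible floor bottom edge is at row 216.5. The deep case predicts 217.4 and the shallow one 221.8, so the well is deep and needs two discs. Port is at about (0.552,-0.188). Now to the mat.

Emit:
play_rows:
  series:
    - {"gripper": 0.3,"translation": [0,4,-0.3],"delta_rot": [0,0,0]}
    - {"gripper": 0.3,"translation": [0,8,-0.6],"delta_rot": [0,0,0]}
    - {"gripper": 0.3,"translation": [0.5,12,-0.9],"delta_rot": [0,0,0]}
    - {"gripper": 0.3,"translation": [1,16,-1.2],"delta_rot": [0,0,0]}
    - {"gripper": 0.3,"translation": [1.5,20,-1.5],"delta_rot": [0,0,0]}

```text
clock: 9.63
tool_pos: [0.4847, 0.0111, 0.2776]
ee_rot: [-0.005, 1.569, 0.006]
contact_force: [1.5, 0.8, -0.2]
gripper_width: 0.699
```

Emit:
play_rows:
  series:
    - {"gripper": 0.3,"translation": [0.5,4,0],"delta_rot": [0,0,0]}
    - {"gripper": 0.3,"translation": [1,8,0],"delta_rot": [0,0,0]}
    - {"gripper": 0.3,"translation": [1.5,12,0],"delta_rot": [0,0,0]}
    - {"gripper": 0.3,"translation": [2,16,0],"delta_rot": [0,0,0]}
    - {"gripper": 0.3,"translation": [2,18,0],"delta_rot": [0,0,0]}

```text
clock: 10.05
tool_pos: [0.4831, 0.1931, 0.2561]
ee_rot: [-0.007, 1.572, 0.008]
contact_force: [0.5, -0.7, 0.0]
gripper_width: 0.698
```

Emit:
play_rows:
  series:
    - {"gripper": 0.3,"translation": [0,0,0],"delta_rot": [0,0,0]}
    - {"gripper": 0.3,"translation": [0,0,0],"delta_rot": [0,0,0]}
    - {"gripper": 0.3,"translation": [0,0,0],"delta_rot": [0,0,0]}
    - {"gripper": 0.3,"translation": [0,0,0],"delta_rot": [0,0,0]}
    - {"gripper": 0.3,"translation": [0,0,0],"delta_rot": [0,0,0]}

```text
clock: 10.47
tool_pos: [0.484, 0.1886, 0.2576]
ee_rot: [-0.003, 1.57, 0.004]
contact_force: [0.6, 0.3, 0.0]
gripper_width: 0.702
```

```bash
python3 - <<'E'
from h import *
np.set_printoptions(precision=4,suppress=True)
st()
im=manip.read_camera("wrist");cv2.imwrite("pics/w5.png",im)
for x in manip.mark_of("wrist","core_a")[:7]: print(round(x["confidence"],2),np.round(x["location"],1),atz("wrist",x["location"],.01))
for x in manip.outline_of("wrist","core_a")[:7]:
    ys,xs=np.nonzero(x["pixels"]);print("o",round(x["confidence"],2),np.round(x["location"],1),xs.min(),xs.max(),ys.min(),ys.max(),im[x["pixels"]].mean(0))
E
```

```text
10.47 [0.484  0.1886 0.2576] F [0.6 0.3 0. ] w 0.702
[[0.001, -0.005, 1.0], [0.0, 1.0, 0.005], [-1.0, 0.0, 0.001]] [ 0.67  0.19  0.09  0.   -1.47 -2.24]
0.97 [162.2  66.4] [0.382  0.0869 0.01  ]
0.88 [225.   93.2] [0.4105 0.1554 0.01  ]
0.88 [209.8 304.5] [0.6882 0.1283 0.01  ]
0.82 [210.8 193.3] [0.5278 0.1356 0.01  ]
0.81 [274.  185.9] [0.518  0.2124 0.01  ]
0.81 [348.1 204. ] [0.5407 0.3047 0.01  ]
o 0.95 [213.1 194.2] 197 224 178 209 [198.473  191.375  179.8097]
o 0.78 [346.1 205.6] 331 361 190 219 [192.4288 184.8575 173.7317]
o 0.76 [208.8 301.4] 198 224 289 317 [239.8182 176.3504 128.7752]
o 0.75 [272.3 188.1] 260 288 173 203 [199.0114 190.6452 180.5193]
o 0.68 [227.1  93.6] 209 239 76 108 [148.0358 183.5272 236.0284]
o 0.63 [161.   64.7] 145 178 48 82 [186.101  247.8711 164.2223]
```

View pics/w5.png

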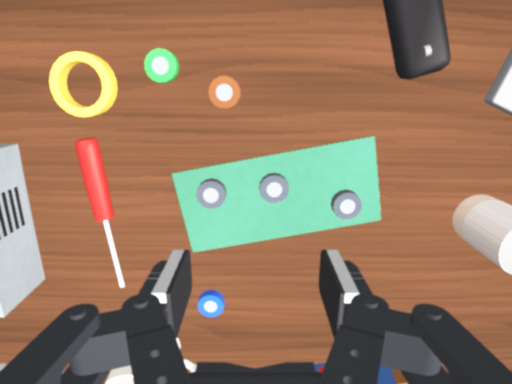

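The three grey discs on the mat are at px (211,194), (274,188) and (348,204). The blue (210,304), brown (225,92) and green (161,66) look-alikes are off the mat. I'll take the first, at (0.528,0.136), closing in for a near check.

Emit:
play_rows:
  series:
    - {"gripper": 0.3,"translation": [3,-1.3,1],"delta_rot": [0,0,0]}
    - {"gripper": 0.3,"translation": [6,-2.6,2],"delta_rot": [0,0,0]}
    - {"gripper": 0.3,"translation": [9,-3.9,3],"delta_rot": [0,0,0]}
    - {"gripper": 0.3,"translation": [12,-5.2,4.2],"delta_rot": [0,0,0]}
    - {"gripper": 0.3,"translation": [14,-5.2,4.2],"delta_rot": [0,0,0]}

```text
clock: 11.03
tool_pos: [0.5262, 0.1351, 0.1143]
ee_rot: [-0.004, 1.573, 0.001]
contact_force: [0.1, 0.7, -0.1]
gripper_width: 0.702
```

Emit:
play_rows:
  series:
    - {"gripper": 0.3,"translation": [0,0,0],"delta_rot": [0,0,0]}
    - {"gripper": 0.3,"translation": [0,0,0],"delta_rot": [0,0,0]}
    - {"gripper": 0.3,"translation": [0,0,0],"delta_rot": [0,0,0]}
    - {"gripper": 0.3,"translation": [0,0,0],"delta_rot": [0,0,0]}
    - {"gripper": 0.3,"translation": [0,0,0],"delta_rot": [0,0,0]}

```text
clock: 11.45
tool_pos: [0.5269, 0.1385, 0.1191]
ee_rot: [-0.004, 1.568, 0.006]
contact_force: [-0.4, -0.6, 0.5]
gripper_width: 0.695
```

```bash
cat >> h.py <<'E'
def disc(near):
    st();im=manip.read_camera("wrist");o,best=None,9
    for x in manip.outline_of("wrist","core_a"):
        p=atz("wrist",x["location"],.01);e=np.linalg.norm(p[:2]-near)
        if e<.04:
            ys,xs=np.nonzero(x["pixels"]);print("outline",round(x["confidence"],2),np.round(p,4),"bbox@.012",np.round(atz("wrist",((xs.min()+xs.max())/2,(ys.min()+ys.max())/2),.012),4))
    for x in manip.mark_of("wrist","core_a"):
        p=atz("wrist",x["location"],.01)
        if np.linalg.norm(p[:2]-near)<.04: print("mark",round(x["confidence"],2),np.round(x["location"]),np.round(p,4))
    return im
E
python3 - <<'E'
from h import *
im=disc([.528,.136]);cv2.imwrite("pics/w6.png",im)
go(.528,.136,.01,0)
E
```

```text
11.45 [0.5269 0.1385 0.1191] F [-0.4 -0.6  0.5] w 0.695
[[0.003, -0.007, 1.0], [0.002, 1.0, 0.006], [-1.0, 0.001, 0.003]] [ 0.54  0.3  -0.12  0.   -1.15 -2.11]
outline 0.7 [0.5264 0.1353 0.01  ] bbox@.012 [0.5263 0.1351 0.012 ]
mark 0.95 [249. 195.] [0.5271 0.1338 0.01  ]
go [10.82, -0.22, 0.15] [0.006, 0.001, -0.001]
```

Emit:
play_rows:
  series:
    - {"gripper": 0.3,"translation": [3,-0.35,0],"delta_rot": [0,0,0]}
    - {"gripper": 0.3,"translation": [6,-0.35,0],"delta_rot": [0,0,0]}
    - {"gripper": 0.3,"translation": [9,-0.35,0],"delta_rot": [0,0,0]}
    - {"gripper": 0.3,"translation": [10.4,-0.35,0],"delta_rot": [0,0,0]}
    - {"gripper": 0.3,"translation": [10.9,-0.35,0],"delta_rot": [0,0,0]}

```text
clock: 12.02
tool_pos: [0.5243, 0.1335, 0.0057]
ee_rot: [-0.006, 1.575, 0.003]
contact_force: [-0.4, -0.6, 0.3]
gripper_width: 0.701
```

Emit:
play_rows:
  series:
    - {"gripper": 0.3,"translation": [0,0,0],"delta_rot": [0,0,0]}
    - {"gripper": 0.7,"translation": [0,0,0],"delta_rot": [0,0,0]}
    - {"gripper": 0.7,"translation": [0,0,0],"delta_rot": [0,0,0]}
    - {"gripper": 0.7,"translation": [0,0,0],"delta_rot": [0,0,0]}
    - {"gripper": 0.7,"translation": [0,0,0],"delta_rot": [0,0,0]}

```text
clock: 12.43
tool_pos: [0.5274, 0.1349, 0.0104]
ee_rot: [-0.004, 1.567, 0.006]
contact_force: [-1.0, 1.0, 5.7]
gripper_width: 0.382
```

Emit:
play_rows:
  series:
    - {"gripper": 0.7,"translation": [0,0,0],"delta_rot": [0,0,0]}
    - {"gripper": 0.7,"translation": [0,0,0],"delta_rot": [0,0,0]}
    - {"gripper": 0.7,"translation": [0,0,0],"delta_rot": [0,0,0]}
    - {"gripper": 0.7,"translation": [0,0,0],"delta_rot": [0,0,0]}
    - {"gripper": 0.7,"translation": [0,0,0],"delta_rot": [0,0,0]}

```text
clock: 12.85
tool_pos: [0.5274, 0.1349, 0.0104]
ee_rot: [-0.004, 1.567, 0.006]
contact_force: [-1.6, -0.0, 5.8]
gripper_width: 0.382
```

```bash
python3 - <<'E'
from h import *
st();im=manip.read_camera("wrist");cv2.imwrite("pics/w7.png",cv2.resize(im[180:384,130:382],(741,600),interpolation=2))
E
```

```text
12.85 [0.5274 0.1349 0.0104] F [-1.6 -0.   5.8] w 0.382
[[0.004, -0.006, 1.0], [0.001, 1.0, 0.006], [-1.0, 0.001, 0.004]] [ 0.54  0.41 -0.27  0.   -0.89 -2.1 ]
```

View pics/w7.png

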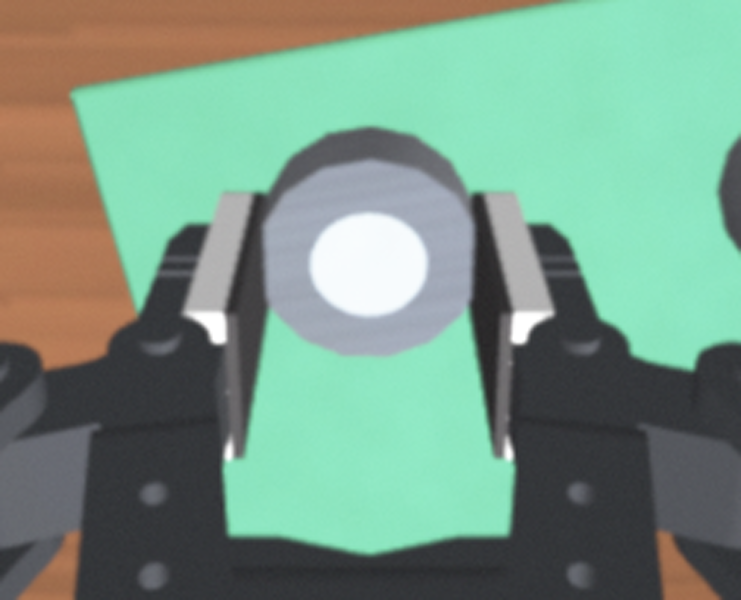

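The disc is held squarely between the pads, its centre on the pad mid-line. Lift and carry it to the port.

Emit:
play_rows:
  series:
    - {"gripper": 0.7,"translation": [-1,0,0],"delta_rot": [0,0,0]}
    - {"gripper": 0.7,"translation": [-4,0,0],"delta_rot": [0,0,0]}
    - {"gripper": 0.7,"translation": [-8,0,0],"delta_rot": [0,0,0]}
    - {"gripper": 0.7,"translation": [-11,-2,0.3],"delta_rot": [0,0,0]}
    - {"gripper": 0.7,"translation": [-13,-5,0.6],"delta_rot": [0,0,0]}

```text
clock: 13.32
tool_pos: [0.5341, 0.0857, 0.1434]
ee_rot: [-0.006, 1.564, 0.009]
contact_force: [1.5, 0.1, -0.1]
gripper_width: 0.382
```

Emit:
play_rows:
  series:
    - {"gripper": 0.7,"translation": [-1,-4,0.3],"delta_rot": [0,0,0]}
    - {"gripper": 0.7,"translation": [-2,-8,0.6],"delta_rot": [0,0,0]}
    - {"gripper": 0.7,"translation": [-2,-12,0.9],"delta_rot": [0,0,0]}
    - {"gripper": 0.7,"translation": [-2,-16,1.2],"delta_rot": [0,0,0]}
    - {"gripper": 0.7,"translation": [-2,-20,1.6],"delta_rot": [0,0,0]}

```text
clock: 13.73
tool_pos: [0.5494, -0.1174, 0.16]
ee_rot: [-0.005, 1.569, 0.005]
contact_force: [1.0, 1.0, -1.8]
gripper_width: 0.382
```

Emit:
play_rows:
  series:
    - {"gripper": 0.7,"translation": [0,-3,0.3],"delta_rot": [0,0,0]}
    - {"gripper": 0.7,"translation": [0,-6,0.3],"delta_rot": [0,0,0]}
    - {"gripper": 0.7,"translation": [0,-7.3,0.4],"delta_rot": [0,0,0]}
    - {"gripper": 0.7,"translation": [0,-7.3,0.4],"delta_rot": [0,0,0]}
    - {"gripper": 0.7,"translation": [0,-7.3,0.4],"delta_rot": [0,0,0]}

```text
clock: 14.15
tool_pos: [0.5539, -0.1889, 0.1588]
ee_rot: [-0.003, 1.57, 0.004]
contact_force: [0.6, -0.8, -0.2]
gripper_width: 0.38
```

```bash
python3 - <<'E'
from h import *
st();go(.552,-.188,.087,0)
E
```

```text
14.15 [ 0.5539 -0.1889  0.1588] F [ 0.6 -0.8 -0.2] w 0.38
[[0.001, -0.004, 1.0], [0.0, 1.0, 0.004], [-1.0, 0.0, 0.001]] [-0.06  0.35  0.06 -0.   -1.28 -1.5 ]
go [7.18, 0.09, -0.19] [0.004, 0.001, -0.0]
```

Emit:
play_rows:
  series:
    - {"gripper": 0.7,"translation": [3,0.1,-0.2],"delta_rot": [0,0,0]}
    - {"gripper": 0.7,"translation": [5,0.1,-0.2],"delta_rot": [0,0,0]}
    - {"gripper": 0.7,"translation": [5.5,0.1,-0.2],"delta_rot": [0,0,0]}
    - {"gripper": 0.7,"translation": [6,0.1,-0.2],"delta_rot": [0,0,0]}
    - {"gripper": 0.7,"translation": [6,0.1,-0.2],"delta_rot": [0,0,0]}

```text
clock: 14.57
tool_pos: [0.5522, -0.1868, 0.0985]
ee_rot: [-0.006, 1.571, 0.005]
contact_force: [-0.4, -0.0, 0.7]
gripper_width: 0.378
```

Emit:
play_rows:
  series:
    - {"gripper": 0.7,"translation": [0.2,0,0],"delta_rot": [0,0,0]}
    - {"gripper": 0.7,"translation": [0.4,0,0],"delta_rot": [0,0,0]}
    - {"gripper": 0.7,"translation": [0.6,0,0],"delta_rot": [0,0,0]}
    - {"gripper": 0.7,"translation": [0.8,0,0],"delta_rot": [0,0,0]}
    - {"gripper": 0.7,"translation": [1.0,0,0],"delta_rot": [0,0,0]}

```text
clock: 14.98
tool_pos: [0.5521, -0.1877, 0.0884]
ee_rot: [-0.005, 1.57, 0.004]
contact_force: [-0.7, -0.9, -0.5]
gripper_width: 0.382
```

```bash
python3 - <<'E'
from h import *
st();im=manip.read_camera("wrist");cv2.imwrite("pics/w8.png",cv2.resize(im[180:384,130:382],(741,600),interpolation=2))
E
```

```text
14.98 [ 0.5521 -0.1877  0.0884] F [-0.7 -0.9 -0.5] w 0.382
[[0.001, -0.006, 1.0], [-0.0, 1.0, 0.006], [-1.0, -0.0, 0.001]] [-0.06  0.4  -0.06  0.   -1.11 -1.51]
```

View pics/w8.png

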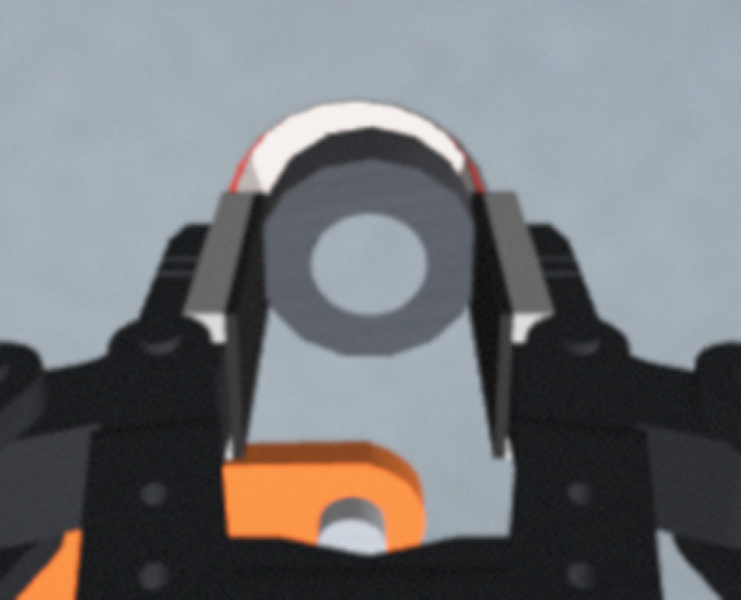

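The disc is over the bore: rim arc top at crop row 100, rim edges at 230 and 484, disc centre 370. So the disc sits about 1.5–2 mm to +y. I'll trim that and release.

Emit:
play_rows:
  series:
    - {"gripper": 0.7,"translation": [0,-0.15,-0.05],"delta_rot": [0,0,0]}
    - {"gripper": 0.7,"translation": [0.1,-0.15,-0.05],"delta_rot": [0,0,0]}
    - {"gripper": 0.7,"translation": [0.1,-0.15,-0.05],"delta_rot": [0,0,0]}
    - {"gripper": 0.4,"translation": [0.1,-0.15,-0.05],"delta_rot": [0,0,0]}
    - {"gripper": 0.4,"translation": [0.1,-0.15,-0.05],"delta_rot": [0,0,0]}

```text
clock: 15.45
tool_pos: [0.5517, -0.1892, 0.0875]
ee_rot: [-0.005, 1.57, 0.004]
contact_force: [1.0, 0.4, -0.6]
gripper_width: 0.597
```

Emit:
play_rows:
  series:
    - {"gripper": 0.4,"translation": [0,0,0],"delta_rot": [0,0,0]}
    - {"gripper": 0.4,"translation": [-1,0,0],"delta_rot": [0,0,0]}
    - {"gripper": 0.4,"translation": [-4,0,-1],"delta_rot": [0,0,0]}
    - {"gripper": 0.4,"translation": [-8,0,-3],"delta_rot": [0,0,0]}
    - {"gripper": 0.4,"translation": [-11,0,-4],"delta_rot": [0,0,0]}

```text
clock: 15.87
tool_pos: [0.5104, -0.1896, 0.1998]
ee_rot: [-0.005, 1.571, 0.004]
contact_force: [1.2, -0.8, 0.9]
gripper_width: 0.596
```

Emit:
play_rows:
  series:
    - {"gripper": 0.3,"translation": [0,0,0],"delta_rot": [0,0,0]}
    - {"gripper": 0.3,"translation": [0,0,0],"delta_rot": [0,0,0]}
    - {"gripper": 0.3,"translation": [0,0,0],"delta_rot": [0,0,0]}
    - {"gripper": 0.3,"translation": [0,0,0],"delta_rot": [0,0,0]}
    - {"gripper": 0.3,"translation": [0,0,0],"delta_rot": [0,0,0]}

```text
clock: 16.28
tool_pos: [0.5111, -0.1892, 0.1961]
ee_rot: [-0.004, 1.573, 0.005]
contact_force: [0.2, -0.2, 0.4]
gripper_width: 0.697
```

```bash
python3 - <<'E'
from h import *
st();im=manip.read_camera("wrist")
t=np.linspace(0,2*np.pi,60)
u,v=proj("wrist",[.552,-.188,.075])[0].astype(int);print(u,v)
for z,r in [(.085,.022),(.066,.018),(.080,.018)]: print(z,np.round(cv2.fitEllipse(proj("wrist",np.stack([.552+r*np.cos(t),-.188+r*np.sin(t),0*t+z],1)).astype(np.float32)),1) if 0 else [np.round(f(proj("wrist",np.stack([.552+r*np.cos(t),-.188+r*np.sin(t),0*t+z],1)),0),1).tolist() for f in (np.min,np.max)])
c=im[v-45:v+45,u-60:u+60];cv2.imwrite("pics/w9.png",cv2.resize(c,(800,600),interpolation=2));print(u-60,v-45)
go(.518,.2125,.12,0)
E
```

```text
16.28 [ 0.5111 -0.1892  0.1961] F [ 0.2 -0.2  0.4] w 0.697
[[-0.002, -0.006, 1.0], [0.0, 1.0, 0.006], [-1.0, 0.0, -0.002]] [-0.07  0.26  0.03 -0.   -1.34 -1.5 ]
255 235
0.085 [[228.9, 215.4], [282.0, 263.7]]
0.066 [[235.0, 211.8], [275.8, 249.2]]
0.08 [[234.1, 217.7], [276.8, 256.7]]
195 190
go [7.62, 40.17, 0.93] [0.006, -0.002, -0.0]
```

View pics/w9.png

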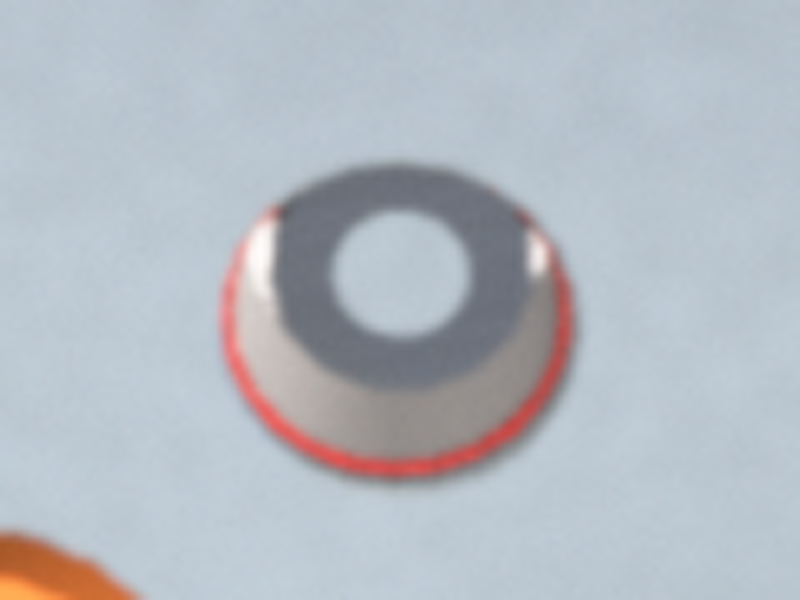

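The first disc lies flat, its top far below the red line (edge row 248.2; a deep floor predicts 249.2). A second disc is needed, as measured. I'll fetch the middle disc at (0.518,0.2125).

Emit:
play_rows:
  series:
    - {"gripper": 0.3,"translation": [0,4,0.1],"delta_rot": [0,0,0]}
    - {"gripper": 0.3,"translation": [0,8,0.2],"delta_rot": [0,0,0]}
    - {"gripper": 0.3,"translation": [0,12,0.3],"delta_rot": [0,0,0]}
    - {"gripper": 0.3,"translation": [0,16,0.4],"delta_rot": [0,0,0]}
    - {"gripper": 0.3,"translation": [0,20,0.5],"delta_rot": [0,0,0]}

```text
clock: 16.75
tool_pos: [0.5149, 0.0123, 0.1967]
ee_rot: [-0.005, 1.572, 0.004]
contact_force: [1.3, 0.4, 0.5]
gripper_width: 0.695
```

Emit:
play_rows:
  series:
    - {"gripper": 0.3,"translation": [0,4,0.1],"delta_rot": [0,0,0]}
    - {"gripper": 0.3,"translation": [1,8,0.2],"delta_rot": [0,0,0]}
    - {"gripper": 0.3,"translation": [2.5,12,0.3],"delta_rot": [0,0,0]}
    - {"gripper": 0.3,"translation": [4.5,15.5,0.4],"delta_rot": [0,0,0]}
    - {"gripper": 0.3,"translation": [6,18.5,0.4],"delta_rot": [0,0,0]}

```text
clock: 17.17
tool_pos: [0.5175, 0.1981, 0.1352]
ee_rot: [-0.006, 1.572, 0.005]
contact_force: [-0.0, -0.3, -0.4]
gripper_width: 0.697
```

Emit:
play_rows:
  series:
    - {"gripper": 0.3,"translation": [1,1.3,0],"delta_rot": [0,0,0]}
    - {"gripper": 0.3,"translation": [1.6,1.6,0],"delta_rot": [0,0,0]}
    - {"gripper": 0.3,"translation": [1.6,1.6,0],"delta_rot": [0,0,0]}
    - {"gripper": 0.3,"translation": [1.6,1.6,0],"delta_rot": [0,0,0]}
    - {"gripper": 0.3,"translation": [1.6,1.6,0],"delta_rot": [0,0,0]}

```text
clock: 17.58
tool_pos: [0.5187, 0.2107, 0.1221]
ee_rot: [-0.003, 1.57, 0.004]
contact_force: [-0.4, -0.9, 0.5]
gripper_width: 0.699
```

```bash
python3 - <<'E'
from h import *
im=disc([.518,.2125])
go(.518,.2125,.01,0)
E
```

```text
17.58 [0.5187 0.2107 0.1221] F [-0.4 -0.9  0.5] w 0.699
[[0.001, -0.005, 1.0], [0.0, 1.0, 0.005], [-1.0, 0.0, 0.001]] [ 0.67  0.33 -0.07  0.   -1.17 -2.23]
outline 0.74 [0.5186 0.211  0.01  ] bbox@.012 [0.5201 0.2119 0.012 ]
go [11.22, 0.15, -0.09] [0.004, 0.001, -0.001]
```

Emit:
play_rows:
  series:
    - {"gripper": 0.3,"translation": [3,0.1,0],"delta_rot": [0,0,0]}
    - {"gripper": 0.3,"translation": [6,0.1,0],"delta_rot": [0,0,0]}
    - {"gripper": 0.3,"translation": [9,0.1,0],"delta_rot": [0,0,0]}
    - {"gripper": 0.3,"translation": [10.6,0.1,0],"delta_rot": [0,0,0]}
    - {"gripper": 0.3,"translation": [11.15,0.1,0],"delta_rot": [0,0,0]}

```text
clock: 18.15
tool_pos: [0.5166, 0.2111, 0.0072]
ee_rot: [-0.005, 1.575, 0.002]
contact_force: [-0.3, -0.5, 0.6]
gripper_width: 0.698
```

Emit:
play_rows:
  series:
    - {"gripper": 0.3,"translation": [0,0,0],"delta_rot": [0,0,0]}
    - {"gripper": 0.3,"translation": [0,0,0],"delta_rot": [0,0,0]}
    - {"gripper": 0.7,"translation": [0,0,0],"delta_rot": [0,0,0]}
    - {"gripper": 0.7,"translation": [0,0,0],"delta_rot": [0,0,0]}
    - {"gripper": 0.7,"translation": [0,0,0],"delta_rot": [0,0,0]}

```text
clock: 18.57
tool_pos: [0.5193, 0.2133, 0.012]
ee_rot: [-0.004, 1.568, 0.006]
contact_force: [-1.0, -0.1, 7.8]
gripper_width: 0.38
```

Emit:
play_rows:
  series:
    - {"gripper": 0.7,"translation": [0,0,0],"delta_rot": [0,0,0]}
    - {"gripper": 0.7,"translation": [0,0,0],"delta_rot": [0,0,0]}
    - {"gripper": 0.7,"translation": [-1,0,0],"delta_rot": [0,0,0]}
    - {"gripper": 0.7,"translation": [-4,0,0],"delta_rot": [0,0,0]}
    - {"gripper": 0.7,"translation": [-8,0,0],"delta_rot": [0,0,0]}

```text
clock: 18.98
tool_pos: [0.516, 0.2115, 0.0888]
ee_rot: [-0.007, 1.576, 0.002]
contact_force: [1.4, 0.4, -1.6]
gripper_width: 0.374
```

```bash
python3 - <<'E'
from h import *
st();go(.552,-.188,.16,0)
E
```

```text
18.98 [0.516  0.2115 0.0888] F [ 1.4  0.4 -1.6] w 0.374
[[-0.006, -0.005, 1.0], [-0.003, 1.0, 0.005], [-1.0, -0.003, -0.006]] [ 0.67  0.36 -0.12 -0.   -1.1  -2.23]
go [-7.02, -39.99, 3.34] [0.005, -0.006, 0.003]
```

Emit:
play_rows:
  series:
    - {"gripper": 0.7,"translation": [-2.5,-2,0.3],"delta_rot": [0,0,0]}
    - {"gripper": 0.7,"translation": [-5,-5,0.6],"delta_rot": [0,0,0]}
    - {"gripper": 0.7,"translation": [-7,-8.5,0.9],"delta_rot": [0,0,0]}
    - {"gripper": 0.7,"translation": [-7,-12.5,1.2],"delta_rot": [0,0,0]}
    - {"gripper": 0.7,"translation": [-7,-16.5,1.5],"delta_rot": [0,0,0]}

```text
clock: 19.4
tool_pos: [0.5349, 0.0469, 0.1628]
ee_rot: [-0.004, 1.566, 0.007]
contact_force: [0.3, 0.2, -1.4]
gripper_width: 0.373
```

Emit:
play_rows:
  series:
    - {"gripper": 0.7,"translation": [0,-4,0.3],"delta_rot": [0,0,0]}
    - {"gripper": 0.7,"translation": [0,-8,0.6],"delta_rot": [0,0,0]}
    - {"gripper": 0.7,"translation": [0,-12,0.9],"delta_rot": [0,0,0]}
    - {"gripper": 0.7,"translation": [0,-16,1.2],"delta_rot": [0,0,0]}
    - {"gripper": 0.7,"translation": [0,-19,1.5],"delta_rot": [0,0,0]}

```text
clock: 19.82
tool_pos: [0.5498, -0.145, 0.161]
ee_rot: [-0.004, 1.57, 0.003]
contact_force: [-0.0, 0.4, -0.8]
gripper_width: 0.376
```

Emit:
play_rows:
  series:
    - {"gripper": 0.7,"translation": [0,-3,0.2],"delta_rot": [0,0,0]}
    - {"gripper": 0.7,"translation": [0,-4.5,0.3],"delta_rot": [0,0,0]}
    - {"gripper": 0.7,"translation": [0,-4.5,0.3],"delta_rot": [0,0,0]}
    - {"gripper": 0.7,"translation": [0,-4.5,0.3],"delta_rot": [0,0,0]}
    - {"gripper": 0.7,"translation": [0,-4.5,0.3],"delta_rot": [0,0,0]}

```text
clock: 20.23
tool_pos: [0.5534, -0.1866, 0.1603]
ee_rot: [-0.004, 1.57, 0.005]
contact_force: [0.0, -0.3, -1.1]
gripper_width: 0.376
```

```bash
python3 - <<'E'
from h import *
st();go(.5515,-.189,.1,0)
E
```

```text
20.23 [ 0.5534 -0.1866  0.1603] F [ 0.  -0.3 -1.1] w 0.376
[[0.001, -0.006, 1.0], [0.0, 1.0, 0.006], [-1.0, 0.0, 0.001]] [-0.06  0.35  0.06 -0.   -1.28 -1.51]
go [6.03, -0.24, -0.19] [0.006, 0.001, -0.0]
```

Emit:
play_rows:
  series:
    - {"gripper": 0.7,"translation": [3,-0.24,-0.2],"delta_rot": [0,0,0]}
    - {"gripper": 0.7,"translation": [5,-0.24,-0.2],"delta_rot": [0,0,0]}
    - {"gripper": 0.7,"translation": [6,-0.24,-0.2],"delta_rot": [0,0,0]}
    - {"gripper": 0.7,"translation": [6.1,-0.24,-0.2],"delta_rot": [0,0,0]}
    - {"gripper": 0.7,"translation": [6.1,-0.24,-0.2],"delta_rot": [0,0,0]}

```text
clock: 20.65
tool_pos: [0.5517, -0.189, 0.0992]
ee_rot: [-0.006, 1.571, 0.005]
contact_force: [-0.0, -0.6, 0.4]
gripper_width: 0.376
```

Emit:
play_rows:
  series:
    - {"gripper": 0.7,"translation": [0.3,0,0],"delta_rot": [0,0,0]}
    - {"gripper": 0.7,"translation": [0.6,0,0],"delta_rot": [0,0,0]}
    - {"gripper": 0.7,"translation": [0.9,0,0],"delta_rot": [0,0,0]}
    - {"gripper": 0.7,"translation": [1.1,0,0],"delta_rot": [0,0,0]}
    - {"gripper": 0.7,"translation": [1.1,0,0],"delta_rot": [0,0,0]}

```text
clock: 21.07
tool_pos: [0.5513, -0.1895, 0.0875]
ee_rot: [-0.004, 1.571, 0.005]
contact_force: [0.8, -0.8, -0.6]
gripper_width: 0.374
```

```bash
python3 - <<'E'
from h import *
st();im=manip.read_camera("wrist");cv2.imwrite("pics/w10.png",cv2.resize(im[180:384,130:382],(741,600),interpolation=2))
E
```

```text
21.07 [ 0.5513 -0.1895  0.0875] F [ 0.8 -0.8 -0.6] w 0.374
[[-0.001, -0.006, 1.0], [0.0, 1.0, 0.006], [-1.0, 0.0, -0.001]] [-0.06  0.4  -0.06 -0.   -1.11 -1.5 ]
```

View pics/w10.png

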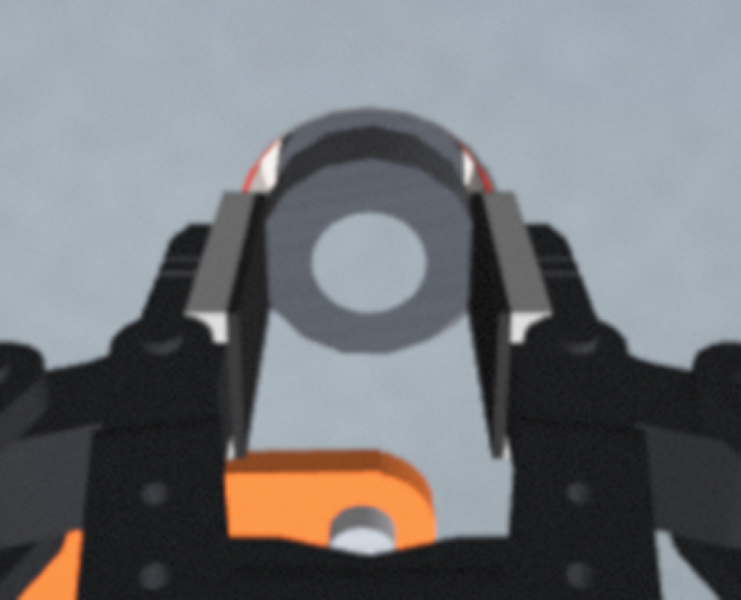

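Held flat and centred over the bore (rim 245–492, disc centre 369). I'll release and retreat.

Emit:
play_rows:
  series:
    - {"gripper": 0.7,"translation": [0,0,0],"delta_rot": [0,0,0]}
    - {"gripper": 0.4,"translation": [0,0,0],"delta_rot": [0,0,0]}
    - {"gripper": 0.4,"translation": [0,0,0],"delta_rot": [0,0,0]}
    - {"gripper": 0.4,"translation": [0,0,0],"delta_rot": [0,0,0]}
    - {"gripper": 0.4,"translation": [0,0,0],"delta_rot": [0,0,0]}

```text
clock: 21.53
tool_pos: [0.5516, -0.1896, 0.088]
ee_rot: [-0.005, 1.57, 0.004]
contact_force: [-0.2, -0.7, 0.8]
gripper_width: 0.6
```

Emit:
play_rows:
  series:
    - {"gripper": 0.4,"translation": [-1,0,0],"delta_rot": [0,0,0]}
    - {"gripper": 0.4,"translation": [-4,0,-1],"delta_rot": [0,0,0]}
    - {"gripper": 0.4,"translation": [-8,0,-3],"delta_rot": [0,0,0]}
    - {"gripper": 0.4,"translation": [-11,0,-4],"delta_rot": [0,0,0]}
    - {"gripper": 0.4,"translation": [-14,0,-5],"delta_rot": [0,0,0]}

```text
clock: 21.95
tool_pos: [0.5008, -0.1901, 0.2311]
ee_rot: [-0.005, 1.568, 0.004]
contact_force: [1.1, 0.6, 1.0]
gripper_width: 0.602
```

Emit:
play_rows:
  series:
    - {"gripper": 0.3,"translation": [0,0,0],"delta_rot": [0,0,0]}
    - {"gripper": 0.3,"translation": [0,0,0],"delta_rot": [0,0,0]}
    - {"gripper": 0.3,"translation": [0,0,0],"delta_rot": [0,0,0]}
    - {"gripper": 0.3,"translation": [0,0,0],"delta_rot": [0,0,0]}
    - {"gripper": 0.3,"translation": [0,0,0],"delta_rot": [0,0,0]}

```text
clock: 22.37
tool_pos: [0.5011, -0.1897, 0.2265]
ee_rot: [-0.004, 1.573, 0.005]
contact_force: [0.5, 0.7, 0.2]
gripper_width: 0.701
```

```bash
python3 - <<'E'
from h import *
np.set_printoptions(precision=3,suppress=True)
st();im=manip.read_camera("wrist")
t=np.linspace(0,2*np.pi,60)
u,v=proj("wrist",[.565,-.2,.08])[0].astype(int)
for z,r in [(.08,.022),(.080,.018)]:
    P=proj("wrist",np.stack([.552+r*np.cos(t),-.188+r*np.sin(t),0*t+z],1));print(z,P.min(0),P.max(0))
c=im[v-75:v+75,u-100:u+100];cv2.imwrite("pics/w11.png",cv2.resize(c,(800,600),interpolation=2));print(u-100,v-75)
for x in manip.mark_of("wrist","cap")[:1]: 
    p=atz("wrist",x["location"],.0985);print("cap",p,np.arctan2(-(p[1]+.1885),.607-p[0]))
manip.read_camera("scene")
for t_ in ("mug","bottle"):
    for x in manip.mark_of("scene",t_)[:1]: print(t_,atz("scene",x["location"],0))
for x in manip.mark_of("scene","core_a"): print(np.round(x["confidence"],2),x["location"],atz("scene",x["location"],.01))
E
```

```text
22.37 [ 0.501 -0.19   0.227] F [0.5 0.7 0.2] w 0.701
[[-0.003, -0.006, 1.0], [0.0, 1.0, 0.006], [-1.0, 0.0, -0.003]] [-0.07  0.23  0.06 -0.   -1.41 -1.5 ]
0.08 [232.394 211.636] [279.285 254.598]
0.08 [236.657 215.702] [275.022 250.85 ]
143 171
cap [ 0.606 -0.243  0.099] 1.5574066215484867
mug [0.771 0.044 0.   ]
bottle [0.563 0.476 0.   ]
0.7 [249.3, 239.0] [0.697 0.139 0.01 ]
0.55 [283.8, 191.0] [0.415 0.15  0.01 ]
0.51 [174.7, 173.9] [ 0.456 -0.26   0.01 ]
0.5 [320.0, 221.7] [0.538 0.308 0.01 ]
0.41 [269.7, 184.6] [0.394 0.09  0.01 ]
```

View pics/w11.png

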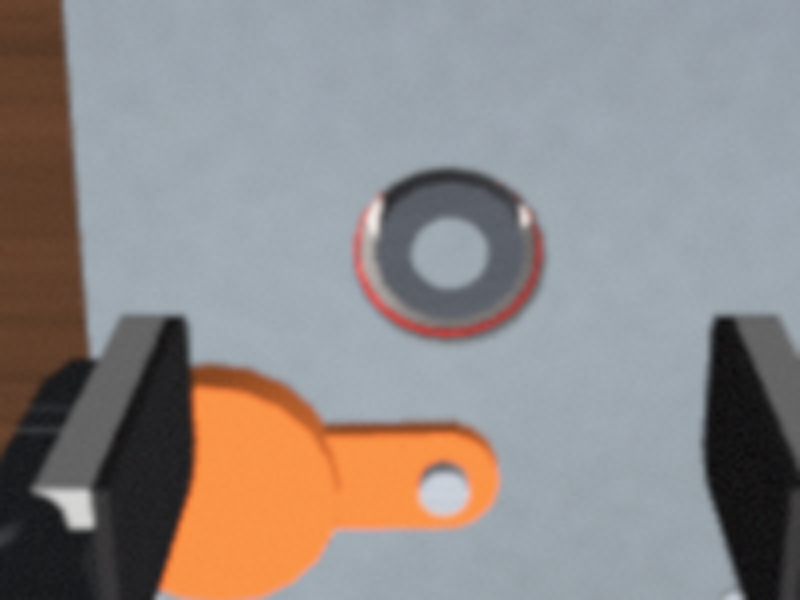

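The stack top lies level and flat: disc lower edge at row 252 (251 predicted at the red line's height), with an even gap around it. The cover is at 1.56 rad, and the mug and bottle haven't moved. Handing in.

```bash
python3 -c "
from plant import manip
print(manip.job_done())"
```

```text
the job is handed in; nothing more can be done
None
```

The job is done and handed in at about 22 s of the 64 s allowed.

- **Cover:** I felt toward +y first, where the force rose to about 7 N and the cap stopped, so I backed off. It moved freely toward -y at about 3.5 N. I swung it to about 1.56 rad, and the port is completely clear.
- **Discs:** The floor measured as the deep one, so two discs were needed. I lowered each one into the mouth of the well and let it drop the rest of the way.
- **Last checks:**
  - The top disc looks flat. Its edge was at image row 252, against 251 predicted for level with the red line.
  - The third disc is still on the mat.
  - The mug and bottle are within a few mm of where they were first measured, which is within measurement noise.
  - The gripper was clear of everything.
- **Checks that disagreed:** My colour-threshold fits of the red line and the floor ellipse failed. I judged the depth from edge positions in the picture instead, and the first disc's height in the well confirmed it.

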